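Draw the spring clamp open with the draw pin and hold it

ROBOT

A 6-joint arm with a two-finger parallel gripper is mounted at the origin on the work surface. World frame = base frame: x ahead of the robot, y to its left, z up, the work surface at z = 0. Lengths are in m, angles in degrees, forces in N, time in s.
With the tool pointing down it reaches from about 0.375 to 0.9 m from the base axis. Payload 3.1 kg.
Tool frame: the origin (TCP) lies at the very end of the fingers, on their centre line; the grasp point (between the pads) lies 19 mm behind it (bot.hold_point_z is the z of the grasp point in the tool frame, in m); z points along the fingers, y is the line along which they close (so a half turn about z gives the same grasp; the last joint's range is limited). The gripper opens to 87 mm and grips with 3 to 60 N. Pads are 19 mm wide; open, the fingers measure 117 mm over their backs; the gripper's body (75 mm by 190 mm) begins 51 mm behind the grasp point.
Start: joints at [-76.003, 30.224, 82.088, -0, 67.689, -10.227], TCP at [0.256, -0.57, 0.197] pointing down, gripper open.
Joint ranges: [-176.69, 176.69], [-43.24, 126.21], [12.49, 139.97], [-82, 262], [0, 151.66], [-163.58, 163.58]. Speed limits (degrees/s): [159.86, 159.86, 180, 180, 180, 180].

INTERFACE

Orientations are given as a 3x3 rotation matrix whose columns are the frame's x, y, z axes.
In Python, from rig import bot, capture, camera_model gives the robot as it stands.
- The arm moves only by the tool apply_moves, never from a script. Its argument "plan" is text: rows parted by semicolons, each of 6 numbers parted by spaces: the shift along the tool's x, y, z in units of 0.05 m (1.0 is 0.05 m), then the turn, a rotation vector about the tool's x, y, z in units of 360 degrees (1.0 is 360 degrees). In form: dx dy dz ax ay az; .... A call has 1 to 10 rows; each row shifts and turns the commanded pose from where the row before left it, along the tool's axes as they then stand; what a row does not reach is not made up. A row lasts 1/12 s, in which the tool goes at most 41.7 mm and 7.16 degrees, less where a joint would pass 70% of its speed; a pose out of reach is approached as far as the arm can. A call with a number of a shift or a turn outside -1 to 1 is refused whole. A call with a gripper value outside its range is refused whole. "gripper" is the gripper command: -1 is shut, 1 is fully open, values between are in proportion, set as the call begins (left out, the last holds). The fingers move at their own pace and stop on an object; the grip force is fixed at half the most. Time passes only in rows, so rows that do not move let the fingers close. It gives the time, the measured TCP pose, the force, the opening and the grip force at its end, in the units of the state.
- bot.read_state(): the state, without advancing time (a new reading comes with each control period).
- capture(name): name is "side" or "top" or "wrist"; returns the picture (480x640x3 uint8, red, green, blue); there is no depth.
- camera_model(name): a dict with "vertical_fov" (degrees; the focal length in pixels is half the picture's height over the tangent of half this angle, whatever the lens; pixels are square), "cx", "cy" (the principal point, pixels), "position" and "rotation" of the camera in the world; the wrist camera has in their place "hand_eye" (4x4, takes a point from camera to tool coordinates, whose origin is the TCP and whose axes are the flange's). Camera axes: x right, y down, z forward; pixel columns grow to the right and rows downward; lengths in m; the calibration is good to about 2 mm. The wrist camera is an equidistant fisheye: a pixel r from the principal point sees the ray r / f radians off the axis. A picture is of the moment at which its call begins: read the wrist's pose just before it. camera_model takes no time and is no camera call.
- bot.hand_in(): hands the job in; it is judged then, once.
The state is a dict: "time_s": time; "joint_positions": joint angles; "qvel": joint speeds; "tau": joint torques, N m; "position": TCP position; "tcp_rot": TCP orientation; "force": force on the tool from outside, world axes, zero at the start; "moment": the same for the moment, N m; "opening": opening from 0.0 (shut) to 1.0 (fully open); "grasp_force": force on a finger pad.
Only numpy, scipy, OpenCV 4.12 (cv2) and the standard library are available. Lean on these libraries where they do the work, as an engineer would, in place of code of your own. Each camera call takes 0.05 s, during which the arm holds its last target. There are 200 camera calls.

TASK

The welded piece in the spring clamp fixture is ready to come out. Take the long-gripped draw pin from the pin block, put it down through the eye of the draw-bar until its collar sits on the eye, and pull the draw-bar out against its spring until the middle of the eye stands over the chalk line on the base plate. Finish while still holding the pin there, so the jaw stays open for the piece to be lifted out; leave the piece, the other pins and the tools where they are.

Things in the scene. Friction and masses are not known exactly. Their poses are not given: they have to be found in the camera images.
- fixture: fixed spring clamp fixture: steel base plate 385 by 140 mm, top face 37 mm above the table. Origin on the table under it; plate x = -190 to 195 mm; +x from eye to jaw, draw-bar along x at y = 0. Spring housing x = -40 to 30 mm, 90 mm wide, top at 77 mm; stop x = 166 to 186 mm, 82 mm high. A 32 mm wide slot through the plate, x = -176 to -78 mm, lets the pin's nose travel under the eye.
- drawbar (a joint): how far the draw-bar is pulled out, m: 0 = jaw shut on the piece, grows as the eye is pulled along the fixture's -x (towards the robot's side), end stop at 0.060. A return spring pulls it shut with 5.4 N at 0, 1.8 N more per 10 mm (10 to 14 N at the chalk line).
- eye (a point): centre of the eye's hole at its upper face, 56 mm above the table; x = -100 mm, y = 0 in the fixture when shut. The eye is a steel block 40 by 40 by 16 mm on the end of the draw-bar with an upright through hole of 15 mm diameter; 3 mm of air under it, then the slot. The housing begins 60 mm behind it. Axes as the fixture's.
- mark (a point): middle of the white chalk line drawn straight across the base plate on both sides of the slot, on the plate's top face (37 mm above the table), 28 to 46 mm farther out (fixture -x) than the shut eye. Line 4 mm wide, from 17 to 67 mm either side of the middle; axes as the fixture's.
- draw_pin: steel draw pin, the one with the long grip, upright in one of the pin block's bores: shank 12 mm diameter, 36 mm long with a tapered nose (5 mm across at the end, taper 8 mm), then a collar 30 mm diameter, 5 mm thick, then a round ringed grip 24 mm diameter, 55 mm long. About 0.24 kg. Origin at the nose's end, z up along the pin; grip from z = 41 to 96 mm.
- draw_pin_collar (a point): on the draw pin's axis at the underside of its collar, 36 mm above the nose's end; it comes down on eye when the pin is home. z up along the pin.
- pin_block: fixed steel block 165 (x) by 50 (y) by 45 mm with three upright through bores, 15 mm diameter, in a row along its x axis 55 mm apart, one at its middle; origin at the centre of its underside. The pins' collars rest on its top face, 45 mm above the table.
- weldment: the clamped welded piece: steel box section 60 (x) by 110 (y) by 40 mm with a drilled upright tab 44 mm tall on top, 0.7 kg, held between jaw and stop; loose once the jaw opens. Origin at the centre of its underside. Leave it where it is.
- dome_pin: other pin in the pin block, with a low domed head 28 mm diameter and 19 mm tall; same shank as the draw pin. Origin at the nose's end. Leave it.
- stud_pin: other pin in the pin block, with a flat flange 32 mm diameter and a short stud 14 mm diameter on top (22 mm tall together); same shank. Origin at the nose's end. Leave it.
- hammer: hammer 260 mm long lying on the table to the robot's right of the fixture. Leave it.
- pliers: pliers 170 mm long with blue grips lying flat on the table to the robot's left of the pin block. Leave them.
Things that resemble listed ones, but are neither listed nor needed, are in the scene too. What is shaped like the draw_pin but pink is not meant.

How it is judged:
By the outcome, as a careful person would: the job done as asked, in the order asked, and still so for the second after the job is handed in, while the arm keeps its last pose, push and grip.
It also fails if it takes over 42 s, if anything falls off the work surface, if the arm or the gripper's body presses on something with over 40 N, if the wrist force passes 120 N, or if a joint passes its speed limit or range.

## Working session

There is one attempt and no reset: what is moved stays moved. The work goes in short steps, Python scripts to look and compute and a tool call to move; the robot and the scene stay as the last step left them, time stands still between calls to the robot, and variables do not carry over. Pictures are saved under pics/ and viewed, at most 14 in all, crops included, and the job is handed in when it is done.

Besides the shell and the picture viewer there is one more tool, called as a command line: name --argument value ..., lists and objects as JSON in quotes. apply_moves: Moves the arm, as the interface text tells. Its arguments: {"type":"object","properties":{"plan":{"type":"string"},"gripper":{"type":"number"}},"required":["plan"]}

```bash
ls; mkdir -p pics; python3 - <<'E'
from rig import bot,capture,camera_model
import cv2
s=bot.read_state();print(s['time_s'],s['position'],s['tcp_rot'],bot.hold_point_z)
for n in('side','top','wrist'):
    cv2.imwrite(f'pics/{n}0.png',capture(n)[:,:,::-1]);print(n,camera_model(n))
E
```

```text
pics
0.0 [ 0.25628342 -0.5691966   0.19647443] [[ 9.11935528e-01  4.10333192e-01 -5.15049150e-04]
 [ 4.10333346e-01 -9.11933297e-01  2.05107159e-03]
 [ 3.71932284e-04 -2.08178690e-03 -9.99997764e-01]] -0.0187
side {'vertical_fov': 57.72988013053224, 'cx': 316.8506630462249, 'cy': 234.00408195698412, 'position': array([0.28306816, 0.7442779 , 0.66480155]), 'rotation': array([[-0.91363007, -0.2397502 ,  0.32832901],
       [-0.40649408,  0.55169471, -0.72828258],
       [-0.00653148, -0.79884466, -0.60150192]])}
top {'vertical_fov': 53.33790928724089, 'cx': 321.90324721630043, 'cy': 243.35215784088228, 'position': array([0.54153858, 0.01202405, 1.27746822]), 'rotation': array([[ 0.02639831, -0.99840582,  0.04988941],
       [-0.99958764, -0.02692786, -0.0099721 ],
       [ 0.01129962, -0.04960559, -0.99870496]])}
wrist {'vertical_fov': 65.70646984690485, 'cx': 318.694212215189, 'cy': 244.77808581482296, 'hand_eye': array([[ 8.80395424e-04, -9.56333838e-01, -2.92275239e-01,
         8.09501580e-02],
       [ 9.99999366e-01,  1.04720588e-03, -4.14279187e-04,
        -7.11888401e-04],
       [ 7.02261552e-04, -2.92274689e-01,  9.56334153e-01,
        -1.87689392e-01],
       [ 0.00000000e+00,  0.00000000e+00,  0.00000000e+00,
         1.00000000e+00]])}
```

View pics/top0.png

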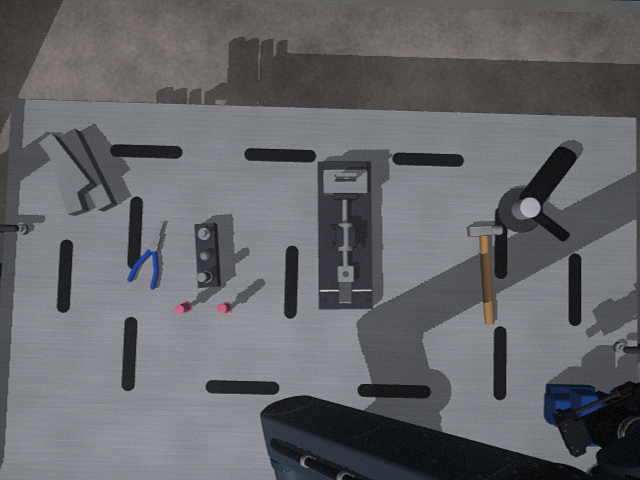

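View pics/side0.png

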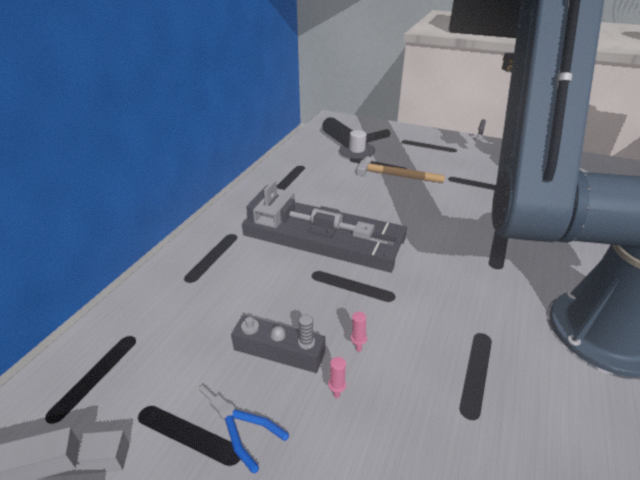

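The top view shows the pin block at about (207,255), with three pins at (204,233), (206,255) and (205,277). The fixture's eye is at about (345,273) and the chalk line at row 290. In the side view, the grey tall ringed pin at (307,330) fits the draw pin. The dome (278,333) and stud (250,325) are short, and the look-alikes at (359,328) and (337,373) are pink. I'll confirm this in one enlarged crop.

```bash
cat > h.py <<'E'
import numpy as np,cv2
from rig import bot,capture,camera_model
def ray(n,u,v):
    m=camera_model(n);f=240/np.tan(np.radians(m['vertical_fov']/2))
    x,y=(u-m['cx'])/f,(v-m['cy'])/f
    if n=='wrist':
        r=np.hypot(x,y);d=np.array([x/r*np.sin(r),y/r*np.sin(r),np.cos(r)])
        s=bot.read_state();H=m['hand_eye'];R=np.array(s['tcp_rot'])
        return np.array(s['position'])+R@H[:3,3],R@H[:3,:3]@d
    return m['position'],m['rotation']@np.array([x,y,1.])
def onz(n,u,v,z):
    p,d=ray(n,u,v);return p+d*(z-p[2])/d[2]
def proj(n,P):
    m=camera_model(n);f=240/np.tan(np.radians(m['vertical_fov']/2))
    if n=='wrist':
        s=bot.read_state();H=m['hand_eye'];R=np.array(s['tcp_rot'])
        c=H[:3,:3].T@(R.T@(np.array(P)-s['position'])-H[:3,3])
        r=np.hypot(c[0],c[1]);t=np.arctan2(r,c[2])*f/r
        return m['cx']+c[0]*t,m['cy']+c[1]*t
    c=m['rotation'].T@(np.array(P)-m['position']);return m['cx']+f*c[0]/c[2],m['cy']+f*c[1]/c[2]
E
python3 - <<'E'
import cv2,numpy as np
t=cv2.imread('pics/top0.png');s=cv2.imread('pics/side0.png')
z=lambda i,x,y,w,h,k:cv2.resize(i[y:y+h,x:x+w],None,fx=k,fy=k,interpolation=cv2.INTER_CUBIC)
a=np.hstack([z(t,185,215,60,80,5),z(s,225,305,167,80,3)[:,:480].copy() if 0 else cv2.resize(z(s,225,300,150,120,3),(500,400))])
b=z(t,310,155,70,160,3)
cv2.imwrite('pics/c1.png',a);cv2.imwrite('pics/c2.png',cv2.resize(t[255:315,310:380],None,fx=8,fy=8,interpolation=cv2.INTER_CUBIC))
E
```

```text
(no output)
```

View pics/c1.png

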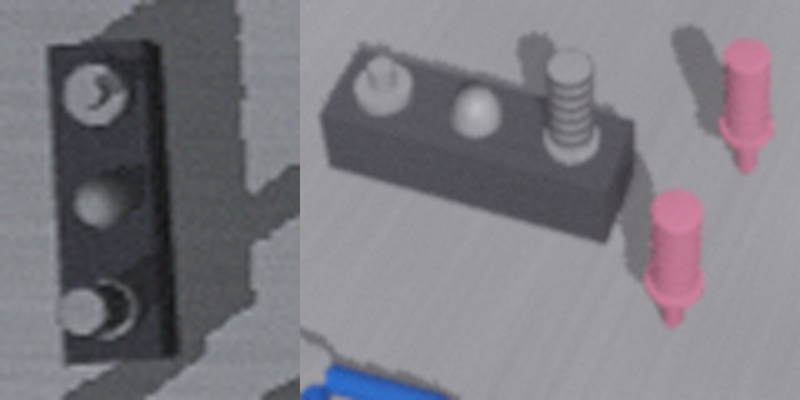

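View pics/c2.png

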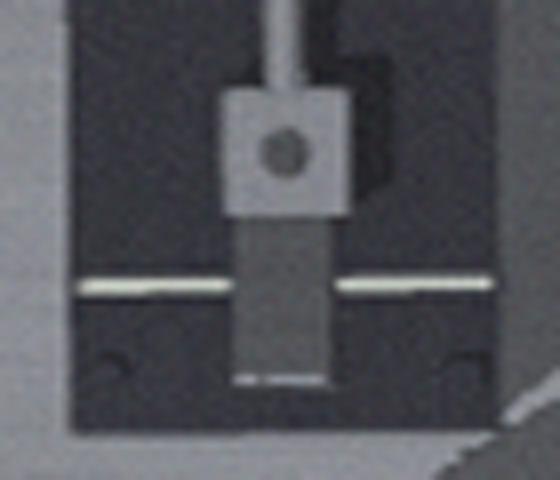

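The crop confirms it: the grey ringed long grip at top (201,277) and side (307,330) is the draw pin, while the two pink ones are not meant. In the top view the eye's hole is at about (345.6,274.0), and the chalk line's halves are centred at (329.4,290.7) and (361.6,290.4).

```bash
python3 - <<'E'
from h import *
t=cv2.imread('pics/top0.png')
# chalk line mask (brightest, white) subpixel
g=cv2.cvtColor(t,cv2.COLOR_BGR2GRAY).astype(float)
for a,b in((320,338),(353,371)):
    w=np.clip(g[284:298,a:b]-80,0,None);v,u=np.mgrid[284:298,a:b]
    c=((w*u).sum()/w.sum(),(w*v).sum()/w.sum());print('chalk',c,onz('top',*c,.037)[:2])
w=np.clip(130-g[268:281,339:352],0,None);v,u=np.mgrid[268:281,339:352];
w*=(np.hypot(u-345.6,v-274)<4.5)
c=((w*u).sum()/w.sum(),(w*v).sum()/w.sum());print('eye',c,onz('top',*c,.056)[:2])
print('pin top',onz('top',185+80/5,215+312/5,.105)[:2])
for n,p in(('stud',(185+95/5,215+95/5,.05)),('collar',(185+107/5,215+308/5,.05))):print(n,onz('top',*p)[:2])
# side pin top: crop scale 500/150
print('side pin top',onz('side',225+271/3.333,300+65/3.333,.105)[:2])
# block top corners (crop)
for p in((49,45),(152,42),(64,361),(165,357)):print('block',onz('top',185+p[0]/5,215+p[1]/5,.045)[:2])
for p in((72,0),(74,430),(497,0),(497,430)):print('plate',onz('top',310+p[0]/8,255+p[1]/8,.037)[:2])
print('shut plate far', onz('top',319,162,.037)[:2],onz('top',370,162,.037)[:2])
E
```

```text
chalk (np.float64(328.20425667090217), np.float64(290.2731893265565)) [ 0.48244465 -0.01986767]
chalk (np.float64(361.14261168384877), np.float64(289.92852233676973)) [ 0.48553906 -0.10512074]
eye (np.float64(345.25746516257465), np.float64(273.69077637690776)) [ 0.52664213 -0.06182387]
pin top [0.50895614 0.29318998]
stud [0.61872639 0.30302702]
collar [0.50982677 0.29269765]
side pin top [0.50705232 0.2938293 ]
block [0.64423732 0.32887378]
block [0.64724404 0.27593313]
block [0.48202794 0.31478042]
block [0.48541107 0.26321587]
plate [0.57303638 0.00637346]
plate [0.43433422 0.00202296]
plate [ 0.57672135 -0.13166696]
plate [ 0.43780878 -0.13460992]
shut plate far [0.81674403 0.01288309] [ 0.8206131  -0.12091453]
```

```bash
cat >> h.py <<'E'
def go(P,yaw=None):
    s=bot.read_state();R=np.array(s['tcp_rot']);x=R[:,0]
    a=np.degrees(np.arctan2(x[1],x[0]))
    if yaw is not None:
        c,n=np.cos(np.radians(yaw)),np.sin(np.radians(yaw));Rt=np.array([[c,n,0],[n,-c,0],[0,0,-1.]])
        print('turn units (rotvec)',np.round(cv2.Rodrigues(R.T@Rt)[0].ravel()/2/np.pi,4));R=Rt
    print('t',s['time_s'],'yaw',round(a,2),'pos',np.round(s['position'],4),'shift after turn',np.round(R.T@(np.array(P)-s['position'])/.05,3),'F',np.round(s['force'],1),'op',s['opening'],s['grasp_force'])
E
python3 -c "
from h import *
go([.47,-.06,.23],2)"
```

```text
turn units (rotvec) [-0.0003  0.      0.0617]
t 0.15 yaw 24.22 pos [ 0.2563 -0.5694  0.1967] shift after turn [  4.627 -10.032  -0.666] F [ 0.5  0.1 -0. ] op 0.9996494485012507 0.0
```

apply_moves --plan "0 0 -0.16 0 0 0.0154;0 0 -0.16 0 0 0.0154;0 0 -0.17 0 0 0.0154;0 0 -0.17 0 0 0.0155;0.33 -0.717 0 0 0 0;0.33 -0.717 0 0 0 0;0.33 -0.717 0 0 0 0;0.33 -0.717 0 0 0 0;0.33 -0.717 0 0 0 0;0.33 -0.717 0 0 0 0"

```text
time_s: 0.98
position: [0.348, -0.3495, 0.2302]
tcp_rot: [[0.999, 0.034, -0.0], [0.034, -0.999, 0.001], [-0.0, -0.001, -1.0]]
force: [1.4, -0.7, -0.0]
opening: 0.997
grasp_force: 0.0
```

apply_moves --plan "0.33 -0.717 0 0 0 0;0.33 -0.717 0 0 0 0;0.33 -0.717 0 0 0 0;0.33 -0.717 0 0 0 0;0.33 -0.717 0 0 0 0;0.33 -0.717 0 0 0 0;0.33 -0.717 0 0 0 0;0.33 -0.717 0 0 0 0;0 0 0 0 0 0;0 0 0 0 0 0"

```text
time_s: 1.82
position: [0.4698, -0.0582, 0.2303]
tcp_rot: [[0.999, 0.04, -0.001], [0.04, -0.999, -0.0], [-0.001, 0.0, -1.0]]
force: [-0.1, -0.2, -1.0]
opening: 1.001
grasp_force: 0.0
```

```bash
python3 - <<'E'
from h import *
go([.509,.293,.2],5.4)
im=capture('wrist')[:,:,::-1];cv2.imwrite('pics/w1.png',im)
print(proj('wrist',(.5266,-.0618,.056)),proj('wrist',(.484,-.0625,.037)))
E
```

```text
turn units (rotvec) [ 0.      0.0001 -0.0086]
t 1.8167 yaw 2.31 pos [ 0.4698 -0.0582  0.2303] shift after turn [ 1.441 -6.918  0.605] F [-0.1 -0.2 -1. ] op 1.0013079538904084 0.0
(np.float64(324.26367824561703), np.float64(158.67523733956673)) (np.float64(322.9822977949577), np.float64(198.39679654561158))
```

View pics/w1.png

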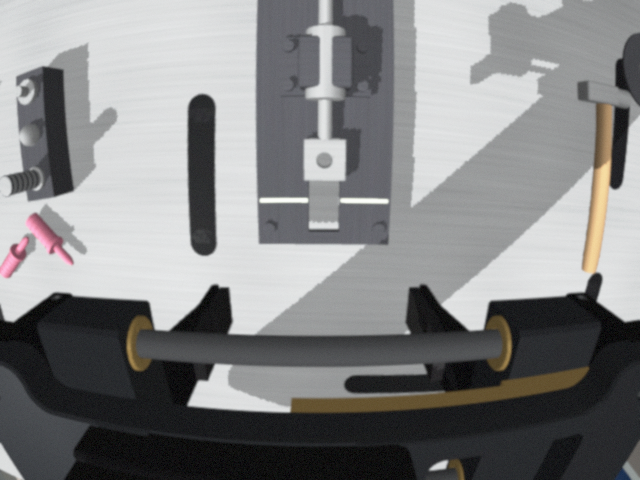

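The wrist view shows the eye's hole at (324,160), the chalk line at row 201, and the draw pin at left (20,182). I'll refine these positions to sub-pixel.

```bash
python3 - <<'E'
from h import *
g=cv2.cvtColor(cv2.imread('pics/w1.png'),cv2.COLOR_BGR2GRAY).astype(float)
def cen(w,x,y):
    v,u=np.mgrid[y:y+w.shape[0],x:x+w.shape[1]];return (w*u).sum()/w.sum(),(w*v).sum()/w.sum()
w=np.clip(160-g[149:172,313:336],0,None);v,u=np.mgrid[149:172,313:336];w*=np.hypot(u-324.5,v-160)<10
c=cen(w,313,149);E=onz('wrist',*c,.056);print('eye',c,E)
L=[]
for a,b in((264,304),(344,384)):
    w=np.clip(g[193:209,a:b]-140,0,None);c=cen(w,a,193);L.append(onz('wrist',*c,.037));print('line',c,L[-1])
d=L[0]-L[1];yaw=np.degrees(np.arctan2(-d[0],d[1]));m=(L[0]+L[1])/2
e=np.array([np.cos(np.radians(yaw)),np.sin(np.radians(yaw))]);print(yaw,'pull',(E-m)[:2]@e,'lateral',(E-m)[:2]@[-e[1],e[0]])
E
```

```text
eye (np.float64(323.86357947434294), np.float64(162.09511889862327)) [ 0.52323987 -0.06154947  0.056     ]
line (np.float64(283.4178392444102), np.float64(199.74094063222822)) [ 0.48112408 -0.02138611  0.037     ]
line (np.float64(363.3218418057663), np.float64(200.39017450682852)) [ 0.483752   -0.10467003  0.037     ]
1.8072994771047983 pull 0.04082816644340428 lateral 0.00019105640453454483
```

apply_moves --plan "0.14 -0.69 0 0 0 -0.0086;0.14 -0.69 0 0 0 0;0.14 -0.69 0 0 0 0;0.14 -0.69 0 0 0 0;0.14 -0.69 0 0 0 0;0.14 -0.69 0 0 0 0;0.14 -0.69 0 0 0 0;0.14 -0.69 0 0 0 0;0.14 -0.69 0 0 0 0;0.14 -0.69 0 0 0 0"

```text
time_s: 2.7
position: [0.5114, 0.2888, 0.2303]
tcp_rot: [[0.996, 0.086, -0.0], [0.086, -0.996, -0.001], [-0.0, 0.001, -1.0]]
force: [1.1, -0.1, -0.7]
opening: 1.007
grasp_force: 0.0
```

apply_moves --plan "-0.8 0 0 0 0 0;0 0 0 0 0 0;0 0 0 0 0 0"

```text
time_s: 2.95
position: [0.4685, 0.284, 0.229]
tcp_rot: [[0.996, 0.089, -0.005], [0.088, -0.996, -0.002], [-0.005, 0.002, -1.0]]
force: [0.7, -0.1, 0.8]
opening: 0.998
grasp_force: 0.0
```

```bash
python3 - <<'E'
from h import *
go([.509,.293,.12],5.4)
im=capture('wrist')[:,:,::-1];cv2.imwrite('pics/w2.png',im)
print(proj('wrist',(.509,.293,.105)),proj('wrist',(.509,.293,.05)))
E
```

```text
turn units (rotvec) [ 0.0003  0.0008 -0.0009]
t 2.95 yaw 5.08 pos [0.4685 0.284  0.229 ] shift after turn [ 0.824 -0.104  2.179] F [ 0.7 -0.1  0.8] op 0.998408737023701 0.0
(np.float64(313.37293536512556), np.float64(183.99288735486758)) (np.float64(314.16043210534247), np.float64(176.62049048224378))
```

View pics/w2.png

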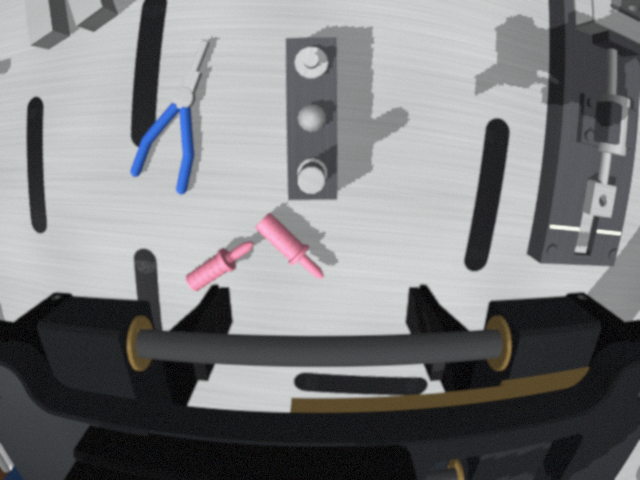

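The wrist view shows the draw pin's top disk at (312,179), with the dome at (311,118) and stud at (311,62). The two pink pins lie flat at (285,240) and (220,268), clear of the grasp.

```bash
python3 - <<'E'
from h import *
g=cv2.cvtColor(cv2.imread('pics/w2.png'),cv2.COLOR_BGR2GRAY)
_,t=cv2.threshold(g[150:200,292:333],150,255,cv2.THRESH_BINARY)
for r in t[::2]:print(''.join('#' if x else '.' for x in r))
w=g
print([onz('wrist',312,v,.105)[:2] for v in (178,180)])
b=[onz('wrist',*p,.045)[:2] for p in((287,40),(335,38),(289,199),(336,199))];print(b)
E
```

```text
.........................................
.........................................
.........................................
.........................................
.........................................
.............######......................
...........#####.........................
........####.............................
.......###...............................
......####....###########................
......###.##################.............
......########################...........
.......########################..........
......##########################.........
......##########################.........
......###########################........
......##########################.........
......##########################.........
.......########################..........
........######################...........
..........##################.............
.............############................
.........................................
.........................................
.........................................
[array([0.51400573, 0.29459269]), array([0.51230393, 0.29444725])]
[array([0.64531226, 0.33198309]), array([0.65126278, 0.28497786]), array([0.48341387, 0.31656995]), array([0.48757374, 0.2689302 ])]
```

apply_moves --plan "0.43 -0.06 0 0 0 0;0.43 -0.06 0 0 0 0;0 0 0.5 0 0 0;0 0 0.5 0 0 0;0 0 0.3 0 0 0;0 0 0 0 0 0;0 0 0 0 0 0"

```text
time_s: 3.58
position: [0.5145, 0.2942, 0.1654]
tcp_rot: [[0.996, 0.086, 0.0], [0.086, -0.996, -0.0], [0.0, 0.0, -1.0]]
force: [0.0, -0.2, 0.2]
opening: 0.997
grasp_force: 0.0
```

```bash
python3 - <<'E'
from h import *
go([.511,.294,.0545],5.4)
im=capture('wrist')[:,:,::-1];cv2.imwrite('pics/w3.png',im)
print(proj('wrist',(.511,.294,.105)))
E
```

```text
turn units (rotvec) [ 0.     -0.     -0.0012]
t 3.5833 yaw 4.96 pos [0.5145 0.2942 0.1654] shift after turn [-7.100e-02 -2.000e-03  2.218e+00] F [ 0.  -0.2  0.2] op 0.996618174242784 0.0
(np.float64(320.6061522681724), np.float64(256.6465527066403))
```

View pics/w3.png

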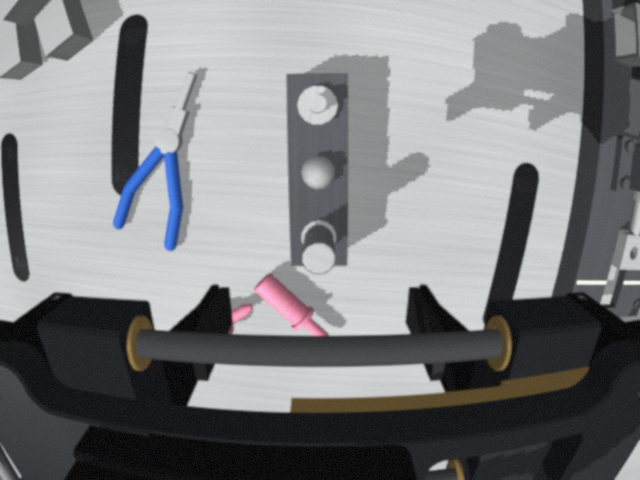

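The draw pin's top is at (319,256), within 1 px of the prediction, so I'm going down.

apply_moves --plan "-0.07 0 0.2 0 0 0;0 0 0.5 0 0 0;0 0 0.5 0 0 0;0 0 0.5 0 0 0;0 0 0.3 0 0 0;0 0 0.21 0 0 0;0 0 0 0 0 0;0 0 0 0 0 0"

```text
time_s: 4.3
position: [0.5109, 0.2954, 0.0559]
tcp_rot: [[0.996, 0.089, 0.002], [0.089, -0.996, 0.001], [0.002, -0.0, -1.0]]
force: [0.2, 0.0, 1.4]
opening: 1.0
grasp_force: 0.0
```

apply_moves --plan "0 0 0 0 0 0;0 0 0 0 0 0;0 0 0 0 0 0;0 0 0 0 0 0;0 0 0 0 0 0;0 0 0 0 0 0;0 0 0 0 0 0;0 0 0 0 0 0;0 0 0 0 0 0;0 0 0 0 0 0" --gripper -1

```text
time_s: 5.13
position: [0.5095, 0.2953, 0.0549]
tcp_rot: [[0.996, 0.089, -0.0], [0.089, -0.996, -0.0], [-0.0, 0.0, -1.0]]
force: [-0.2, -0.1, -0.3]
opening: 0.323
grasp_force: 0.0
```

apply_moves --plan "0 0 0 0 0 0;0 0 0 0 0 0;0 0 0 0 0 0;0 0 0 0 0 0;0 0 0 0 0 0;0 0 0 0 0 0"

```text
time_s: 5.63
position: [0.5095, 0.2952, 0.0548]
tcp_rot: [[0.996, 0.089, -0.0], [0.089, -0.996, -0.0], [-0.0, 0.0, -1.0]]
force: [-0.5, -0.1, -0.9]
opening: 0.263
grasp_force: 29.9
```

apply_moves --plan "0 0 -0.1 0 0 0;0 0 -0.3 0 0 0;0 0 -0.5 0 0 0;0 0 -0.6 0 0 0;0 0 -0.6 0 0 0;0 0 -0.2 0 0 0;0 0 0 0 0 0;0 0 0 0 0 0"

```text
time_s: 6.3
position: [0.509, 0.2952, 0.1696]
tcp_rot: [[0.996, 0.089, -0.0], [0.089, -0.996, -0.0], [-0.0, 0.0, -1.0]]
force: [-0.6, -0.1, -2.6]
opening: 0.264
grasp_force: 29.9
```

```bash
python3 - <<'E'
from h import *
go([.5245,-.0617,.16],91.9)
s=bot.read_state();p=np.array(s['position']);im=capture('wrist')[:,:,::-1];cv2.imwrite('pics/w4.png',im)
R=np.array(s['tcp_rot']);print('expect top disk at',proj('wrist',p+R@[0,0,-.0505]))
cv2.imwrite('pics/w4c.png',cv2.resize(im[150:450,180:460],None,fx=2,fy=2))
E
```

```text
turn units (rotvec) [-0.000e+00  1.000e-04 -2.411e-01]
t 6.3 yaw 5.11 pos [0.509  0.2952 0.1696] shift after turn [-7.144  0.073  0.192] F [-0.6 -0.1 -2.6] op 0.2642933148386049 29.8894384293817
expect top disk at (np.float64(319.99801393347485), np.float64(331.9015823965034))
```

View pics/w4c.png

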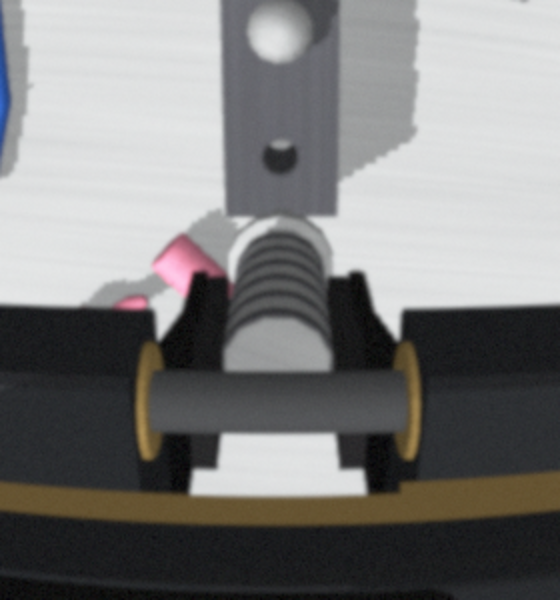

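The pin is held upright: the disk is centred at about (319,333) against an expected (320,332), and the bore is empty. Now I'll turn the wrist so the pads close along the pull direction, then carry the pin to the eye.

apply_moves --plan "0 0 0 0 0 -0.0185;0 0 0 0 0 -0.0185;0 0 0 0 0 -0.0185;0 0 0 0 0 -0.0185;0 0 0 0 0 -0.0185;0 0 0 0 0 -0.0185;0 0 0 0 0 -0.0185;0 0 0 0 0 -0.0185;0 0 0 0 0 -0.0185;0 0 0 0 0 -0.0185"

```text
time_s: 7.18
position: [0.5077, 0.2946, 0.167]
tcp_rot: [[0.309, 0.951, -0.006], [0.951, -0.309, -0.002], [-0.003, -0.005, -1.0]]
force: [-0.5, -0.5, -1.7]
opening: 0.269
grasp_force: 29.9
```

apply_moves --plan "0 0 0 0 0 -0.0187;0 0 0 0 0 -0.0187;0 0 0 0 0 -0.0187;-0.4 0 0 0 0 0;-0.7 0 0 0 0 0;-0.7 0 0 0 0 0;-0.7 0 0 0 0 0;-0.7 0 0 0 0 0;-0.7 0 0 0 0 0;-0.7 0 0 0 0 0"

```text
time_s: 8.02
position: [0.5151, 0.064, 0.1675]
tcp_rot: [[-0.033, 0.999, -0.005], [0.999, 0.033, 0.001], [0.001, -0.005, -1.0]]
force: [0.2, 0.8, -2.5]
opening: 0.262
grasp_force: 29.9
```

apply_moves --plan "-0.7 0 0 0 0 0;-0.7 0 0 0 0 0;-0.7 0 0 0 0 0;-0.3 0 0 0 0 0;0 0 0 0 0 0;0 0 0 0 0 0"

```text
time_s: 8.52
position: [0.5197, -0.0548, 0.1679]
tcp_rot: [[-0.031, 1.0, -0.004], [1.0, 0.031, 0.002], [0.002, -0.004, -1.0]]
force: [-0.2, 0.9, -1.6]
opening: 0.274
grasp_force: 29.9
```

```bash
python3 - <<'E'
from h import *
go([.5245,-.0617,.12],91.9)
s=bot.read_state();p=np.array(s['position']);R=np.array(s['tcp_rot']);print(R[:,2],s['joint_positions'])
im=capture('wrist')[:,:,::-1];cv2.imwrite('pics/w5.png',im);cv2.imwrite('pics/s5.png',capture('side')[:,:,::-1]);cv2.imwrite('pics/t5.png',capture('top')[:,:,::-1])
for P in((.5245,-.0617,.056),p+R@[0,0,.046]):print([np.round(proj(n,P),1) for n in('wrist','side','top')])
a=cv2.resize(im[130:330,220:420],(600,600));b=cv2.resize(cv2.imread('pics/s5.png')[180:280,335:435],(600,600))
cv2.imwrite('pics/c5.png',cv2.resize(np.hstack([a,b]),(800,400)))
E
```

```text
turn units (rotvec) [-0.0007 -0.0003 -0.0004]
t 8.5167 yaw 91.75 pos [ 0.5197 -0.0548  0.1679] shift after turn [-0.142  0.092  0.958] F [-0.2  0.9 -1.6] op 0.2740496525023084 29.8896108311601
[-0.00441759  0.00204024 -0.99998816] [-1.83021574e+01  2.47825556e+01  9.83417664e+01  3.74950802e-02
  5.71526990e+01 -2.00748252e+01]
[array([323.7, 243.2]), array([363.7, 227.2]), array([345.2, 274.5])]
[array([317.6, 261.2]), array([366.5, 205.9]), array([343.9, 277. ])]
```

View pics/c5.png

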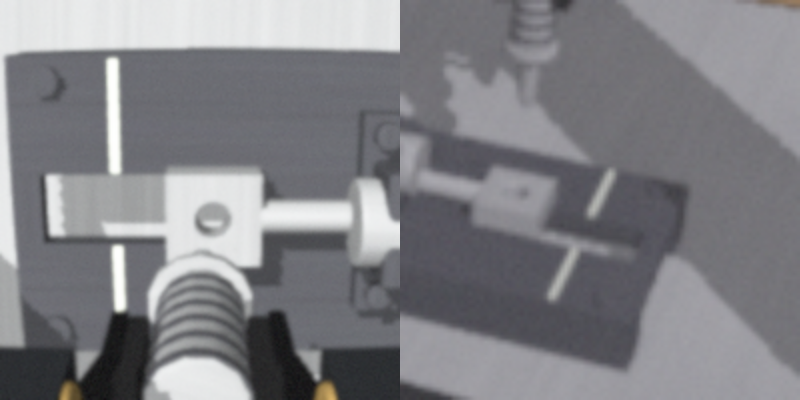

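Left panel: the eye's hole is at wrist (326.5,238.5), and the pin is upright below it. Right panel: the hole is at side (365.5,227.8) and the nose's end at (366.8,205.7), where (366.5,205.9) was predicted. So the pin is in the hand as modelled.

```bash
python3 - <<'E'
from h import *
for n,p in(('wrist',(326.5,238.5)),('side',(365.5,227.8)),('top',(345.4,273.9))):print(n,onz(n,*p,.056)[:2])
for n,p in(('top',(366.8,205.7)),):pass
g=cv2.cvtColor(cv2.imread('pics/w5.png'),cv2.COLOR_BGR2GRAY)
w=np.clip(g[145:265,262:285].astype(float)-170,0,None)
for a,b in((28+130,85+130),(123+130,152+130)):
    w=np.clip(g[a+3:b-3,268:288].astype(float)-170,0,None);v,u=np.mgrid[a+3:b-3,268:288]
    c=((w*u).sum()/w.sum(),(w*v).sum()/w.sum());print('line',c,onz('wrist',*c,.037)[:2])
# side line halves (crop px/4)
for p in((601,193),(563,273)):print('side line',onz('side',335+(p[0]-400)/4,180+p[1]/4,.037)[:2])
# block face corners wrist
for p in((167,170),(262,170),(167,264),(262,264)):print('blk',onz('wrist',220+p[0]/2,130+p[1]/2,.056)[:2])
E
```

```text
wrist [ 0.52667786 -0.05746618]
side [ 0.51970475 -0.06103467]
top [ 0.52611873 -0.06220063]
line (np.float64(276.2943303059695), np.float64(185.89172030685125)) [ 0.48178842 -0.01690063]
line (np.float64(278.9371056170477), np.float64(266.8457639391745)) [ 0.48465151 -0.09152041]
side line [ 0.48241223 -0.10354432]
side line [ 0.47973056 -0.0200645 ]
blk [ 0.50683324 -0.03792831]
blk [ 0.54616433 -0.03647151]
blk [ 0.50781452 -0.07913629]
blk [ 0.54862797 -0.07769449]
```

apply_moves --plan "-0.117 0.083 0.2 -0.0007 -0.0003 0;0 0 0.4 0 0 0;0 0 0.4 0 0 0;0 0 0.2 0 0 0;0 0 0 0 0 0;0 0 0 0 0 0;0 0 0 0 0 0"

```text
time_s: 9.25
position: [0.5265, -0.06, 0.1107]
tcp_rot: [[-0.034, 0.999, 0.006], [0.999, 0.034, -0.002], [-0.002, 0.006, -1.0]]
force: [1.1, -0.8, -1.7]
opening: 0.269
grasp_force: 29.9
```

```bash
python3 - <<'E'
from h import *
go([.524,-.0605,.106],91.9)
s=bot.read_state();p=np.array(s['position']);R=np.array(s['tcp_rot'])
im=capture('wrist')[:,:,::-1];cv2.imwrite('pics/w6.png',im);sd=capture('side')[:,:,::-1];tp=capture('top')[:,:,::-1]
cv2.imwrite('pics/s6.png',sd);cv2.imwrite('pics/t6.png',tp)
print([np.round(proj(n,p+R@[0,0,.046]),1) for n in('wrist','side','top')])
a=cv2.resize(im[200:350,245:395],(400,400));b=cv2.resize(sd[190:250,335:395],(400,400),interpolation=cv2.INTER_CUBIC)
cv2.imwrite('pics/c6.png',np.hstack([a,b]))
E
```

```text
turn units (rotvec) [0.0009 0.0004 0.0002]
t 9.25 yaw 91.96 pos [ 0.5265 -0.06    0.1107] shift after turn [-0.009 -0.05   0.094] F [ 1.1 -0.8 -1.7] op 0.26948852538424756 29.89214676199481
[array([318.4, 258.4]), array([362.7, 224.3]), array([344.8, 273.7])]
```

View pics/c6.png

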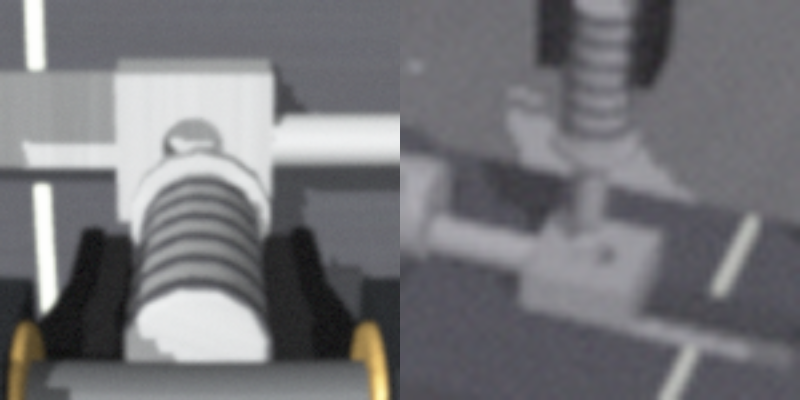

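Right panel: the nose's end is at side (362,225), with the hole at (365.4,228.3). Left panel: the hole is centred at wrist about (317.2,255), partly hidden by the collar.

```bash
python3 - <<'E'
from h import *
for n,p in(('wrist',(317.2,255)),('side',(365.4,228.3)),('side',(362,225.2)),('top',(345.4,273.9))):print(n,onz(n,*p,.056 if p[0]!=362 else .0647)[:2])
s=bot.read_state();print(s['position'],np.array(s['position'])+np.array(s['tcp_rot'])@[0,0,.046],s['tcp_rot'][:,2] if hasattr(s['tcp_rot'],'shape') else '')
# sub-pixel block outline rows in side & hole dark spot
g=cv2.cvtColor(cv2.imread('pics/s6.png'),cv2.COLOR_BGR2GRAY)
print(g[222:237,352:378])
E
```

```text
wrist [ 0.52601483 -0.06059873]
side [ 0.51927113 -0.05904041]
side [ 0.52722979 -0.05608687]
top [ 0.52611873 -0.06220063]
[ 0.52657178 -0.06041754  0.11101966] [ 0.52687697 -0.06053103  0.06502082] [ 0.00663445 -0.00246712 -0.99997495]
[[ 81  83  68  67  72  99 110 109 106 116 132 141 137 120 102  93  90  86
   88  87  86  86  85  86  85  84]
 [ 84  85  73  73  91 124 121 114 112 116 128 135 139 138 134 132 123 112
  106  97  92  90  89  86  86  88]
 [108  96  84  85 120 143 140 127 114 116 128 136 141 150 155 153 148 142
  135 130 122 115 100  88  86  89]
 [146 137 132 126 142 151 151 140 127 134 149 152 153 156 154 156 155 153
  152 151 147 135 107  93  86  88]
 [166 165 159 152 153 152 156 153 147 153 157 159 151 145 149 153 155 154
  155 155 150 133 106  88  83  89]
 [167 165 159 153 154 154 154 154 151 148 150 149 142 132 128 146 155 155
  157 153 144 122 101  89  87  86]
 [157 155 150 150 155 153 155 153 150 147 150 148 140 122 120 140 153 155
  155 149 136 123  99  89  85  83]
 [140 141 146 150 156 155 156 153 152 152 153 151 140 134 136 149 154 154
  154 142 131 115  95  89  89  85]
 [114 132 144 150 152 153 154 154 155 155 156 154 151 152 153 153 155 154
  150 139 125 108  93  86  86  85]
 [ 89 122 137 142 147 150 150 153 153 155 154 152 153 155 155 155 155 152
  142 131 116 103  88  84  87  84]
 [ 86 123 136 139 141 140 144 145 145 149 149 150 154 153 155 155 154 150
  137 126 110  93  81  83  83  83]
 [ 88 123 137 139 136 138 138 141 139 140 141 143 146 147 146 148 151 143
  129 117 100  83  80  79  80  80]
 [ 96 126 135 140 137 138 140 141 140 140 141 140 139 138 141 141 142 136
  125 109  89  78  78  79  77  80]
 [ 97 117 132 136 137 137 138 143 138 137 138 137 139 138 140 138 138 130
  117 101  84  77  77  76  80  78]
 [ 87  99 113 118 120 126 130 133 137 139 137 139 140 138 137 139 136 127
  114  93  79  73  73  74  78  75]]
```

apply_moves --plan "-0.01 -0.02 0.1 0.0009 0.0004 0;0 0 0.1 0 0 0;0 0 0.1 0 0 0;0 0 0.1 0 0 0;0 0 0.05 0 0 0;0 0 0 0 0 0;0 0 0 0 0 0"

```text
time_s: 9.98
position: [0.5245, -0.0608, 0.087]
tcp_rot: [[-0.033, 0.999, -0.002], [0.999, 0.033, 0.001], [0.001, -0.002, -1.0]]
force: [0.1, -0.2, -1.3]
opening: 0.267
grasp_force: 29.9
```

The nose is 15 mm into the eye with no contact force, so I'm continuing down to the collar.

apply_moves --plan "0 0 0.1 0 0 0;0 0 0.1 0 0 0;0 0 0.1 0 0 0;0 0 0.08 0 0 0;0 0 0.02 0 0 0;0 0 0.02 0 0 0;0 0 0 0 0 0;0 0 0 0 0 0"

```text
time_s: 10.65
position: [0.5249, -0.0609, 0.0665]
tcp_rot: [[-0.033, 0.999, -0.001], [0.999, 0.033, 0.001], [0.001, -0.001, -1.0]]
force: [1.0, -0.1, -1.9]
opening: 0.264
grasp_force: 29.9
```

apply_moves --plan "0 0 0.02 0 0 0;0 0 0.02 0 0 0;0 0 0.02 0 0 0;0 0 0 0 0 0;0 0 0 0 0 0"

```text
time_s: 11.07
position: [0.5255, -0.061, 0.0655]
tcp_rot: [[-0.033, 0.999, 0.001], [0.999, 0.033, -0.0], [-0.0, 0.001, -1.0]]
force: [-2.2, 1.1, 11.4]
opening: 0.266
grasp_force: 29.9
```

The collar is seated, with about 13 N of downward push. Now I'll pull along the fixture's -x, which is tool -y.

apply_moves --plan "0 -0.05 0 0 0 0;0 -0.08 0 0 0 0;0 -0.08 0 0 0 0;0 -0.08 0 0 0 0;0 -0.08 0 0 0 0;0 -0.08 0 0 0 0;0 -0.05 0 0 0 0;0 0 0 0 0 0;0 0 0 0 0 0"

```text
time_s: 11.82
position: [0.5071, -0.0629, 0.0659]
tcp_rot: [[-0.031, 0.999, 0.015], [1.0, 0.031, -0.002], [-0.003, 0.014, -1.0]]
force: [8.1, 2.8, 3.3]
opening: 0.269
grasp_force: 30.1
```

apply_moves --plan "0.01 -0.08 0.02 0 0 0;0.01 -0.08 0.02 0 0 0;0.01 -0.08 0.01 0 0 0;0 -0.08 0 0 0 0;0 -0.05 0 0 0 0;0 0 0 0 0 0;0 0 0 0 0 0;0 0 0 0 0 0"

```text
time_s: 12.48
position: [0.4932, -0.0635, 0.0658]
tcp_rot: [[-0.031, 0.999, 0.024], [1.0, 0.031, -0.006], [-0.007, 0.024, -1.0]]
force: [9.7, 3.3, 16.5]
opening: 0.266
grasp_force: 30.1
```

```bash
python3 - <<'E'
from h import *
go([.484,-.062,.0655],91.9)
for n in('wrist','side','top'):cv2.imwrite(f'pics/{n}7.png',capture(n)[:,:,::-1])
im,sd=cv2.imread('pics/wrist7.png'),cv2.imread('pics/side7.png')
s=bot.read_state();p=np.array(s['position']);R=np.array(s['tcp_rot'])
print(p,R[:,2],[np.round(proj(n,p+R@[0,0,.0095]),1) for n in('wrist','side','top')])
a=cv2.resize(im[200:350,245:395],(400,400),interpolation=cv2.INTER_CUBIC);b=cv2.resize(sd[195:265,350:420],(400,400),interpolation=cv2.INTER_CUBIC)
cv2.imwrite('pics/c7.png',np.hstack([a,b]))
E
```

```text
turn units (rotvec) [ 0.0039  0.001  -0.0004]
t 12.4833 yaw 91.76 pos [ 0.4932 -0.0635  0.0658] shift after turn [ 0.036 -0.183  0.006] F [ 9.7  3.3 16.5] op 0.2662067214622563 30.072458821814507
[ 0.49326601 -0.06348732  0.06576717] [ 0.02454379 -0.00580375 -0.99968191] [array([318.5, 280.2]), array([376.4, 229.8]), array([345.6, 286.7])]
```

View pics/c7.png

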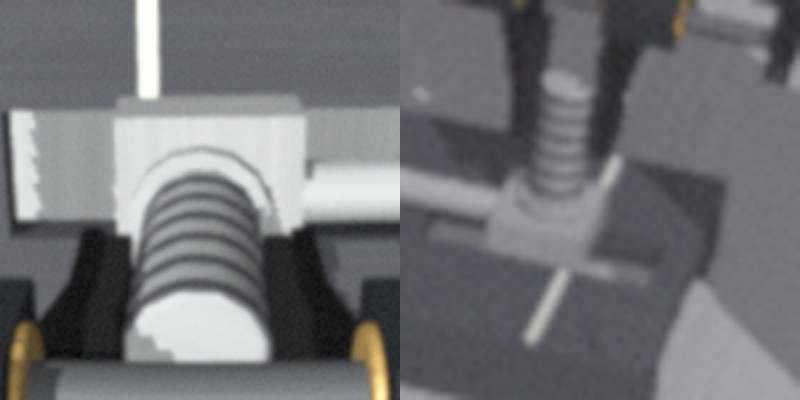

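Left panel: the eye block's upper face spans columns 115–303 and the line's far half is at column 148. In the side view the line still lies outward of the block's centre, so some pull is left. I'll compute how much.

```bash
cat >> h.py <<'E'
def meas(f):
    g=cv2.cvtColor(cv2.imread(f),cv2.COLOR_BGR2GRAY).astype(float)
    e=np.array([np.cos(np.radians(1.9)),np.sin(np.radians(1.9))])
    # line far half: centroid per row at rows 205..230 ; block edges on rows 246..252
    L=[]
    for r in range(206,230,3):
        w=np.clip(g[r,245:395]-180,0,None);L.append(onz('wrist',(w*np.arange(245,395)).sum()/w.sum(),r,.037)[:2]@e)
    E=[]
    for r in range(245,256,2):
        d=np.diff(cv2.GaussianBlur(g[r:r+1],(5,1),0)[0]);a=270+np.argmax(d[270:310])+.5;b=340+np.argmin(d[340:385])+.5
        l,m=[onz('wrist',u,r,.056)[:2]@e for u in(a,b)];E.append((a,b,l,m))
    E=np.array(E);print(np.round(E,4));print('line',np.median(L),'eye',np.median(E[:,2:].mean(1)),'left to pull',np.median(E[:,2:].mean(1))-np.median(L))
E
python3 - <<'E'
from h import *
meas('pics/wrist7.png')
t=cv2.cvtColor(cv2.imread('pics/top7.png'),cv2.COLOR_BGR2GRAY)
print(t[276:300:1,334:358:1])
E
```

```text
[[287.5    359.5      0.4739   0.5141]
 [287.5    359.5      0.4739   0.5141]
 [287.5    359.5      0.4739   0.5141]
 [287.5    359.5      0.4738   0.5142]
 [287.5    359.5      0.4738   0.5142]
 [287.5    359.5      0.4738   0.5143]]
line 0.48056520407168524 eye 0.4940008793207258 left to pull 0.013435675249040546
[[37 38 37 35 37 36 40 46 37 24 35 34 34 37 35 36 34 32 37 32 26 26 24 34]
 [38 42 38 38 35 40 35 39 33 28 38 36 40 37 34 35 29 31 30 28 31 32 25 28]
 [45 41 35 36 39 41 38 35 28 31 38 39 41 42 39 36 36 31 38 34 31 31 28 25]
 [38 42 36 35 36 42 37 33 23 32 38 41 35 38 33 32 36 37 38 38 30 38 34 26]
 [39 38 41 40 34 39 40 35 34 42 41 46 39 43 43 39 38 31 34 39 38 36 34 34]
 [36 32 41 37 40 38 39 30 36 35 44 40 38 43 39 37 42 40 38 38 36 41 35 36]
 [38 43 36 37 36 38 35 30 38 43 42 43 39 40 38 38 33 40 41 38 39 40 38 35]
 [36 41 39 33 35 35 28 29 42 41 43 48 42 41 43 38 47 38 32 37 38 41 42 42]
 [37 38 39 43 36 35 27 37 47 45 48 41 42 41 41 44 44 46 40 41 38 34 42 37]
 [41 38 36 34 43 33 27 41 46 43 41 43 48 41 45 43 41 42 35 42 39 42 41 39]
 [33 35 40 33 38 37 33 42 49 43 4
[... 317 characters left out ...]
45 42 47 41 44 48 43 39]
 [37 39 38 37 37 50 51 53 52 51 43 48 48 51 44 43 49 46 46 41 45 43 42 42]
 [37 38 38 32 46 53 52 54 49 52 53 50 47 50 49 51 47 45 48 46 48 47 45 47]
 [36 38 32 33 46 57 53 58 51 51 49 55 49 49 57 50 49 47 47 42 48 43 44 40]
 [42 38 36 32 49 50 52 54 53 56 52 56 49 51 49 50 48 50 44 45 46 47 46 46]
 [41 38 36 41 50 51 49 49 56 51 52 50 51 52 56 48 46 51 46 48 45 51 41 49]
 [37 37 34 48 52 53 53 47 48 48 54 55 53 53 49 49 50 48 49 54 49 48 47 47]
 [38 32 44 45 48 45 46 48 48 46 49 51 51 49 49 50 54 51 51 49 50 49 48 51]
 [38 40 43 51 52 47 47 48 45 51 51 48 49 47 52 52 47 48 49 53 53 54 50 50]
 [41 37 52 54 49 46 49 46 46 47 47 50 49 49 51 53 49 48 49 51 52 53 51 51]]
```

apply_moves --plan "0.01 -0.04 0 0.001 0.0003 0;0.01 -0.04 0 0.001 0.0003 0;0.01 -0.04 0 0.001 0.0003 0;0 -0.04 0 0.001 0 0;0 -0.04 0 0 0 0;0 -0.04 0 0 0 0;0 0 0 0 0 0;0 0 0 0 0 0;0 0 0 0 0 0"

```text
time_s: 13.38
position: [0.483, -0.0634, 0.0657]
tcp_rot: [[-0.031, 1.0, 0.003], [1.0, 0.031, -0.003], [-0.003, 0.003, -1.0]]
force: [12.5, 2.0, 13.9]
opening: 0.264
grasp_force: 30.2
```

```bash
python3 - <<'E'
from h import *
go([.484,-.062,.0655],91.9)
cv2.imwrite('pics/wrist8.png',capture('wrist')[:,:,::-1]);meas('pics/wrist8.png')
E
```

```text
turn units (rotvec) [ 0.0004  0.0004 -0.0003]
t 13.3833 yaw 91.77 pos [ 0.483  -0.0634  0.0657] shift after turn [0.028 0.022 0.003] F [12.5  2.  13.9] op 0.26402716094451667 30.198908377205953
[[287.5    359.5      0.4634   0.5035]
 [287.5    359.5      0.4634   0.5035]
 [287.5    359.5      0.4633   0.5036]
 [287.5    359.5      0.4633   0.5036]
 [287.5    359.5      0.4633   0.5036]
 [287.5    359.5      0.4632   0.5037]]
line 0.48064268066139515 eye 0.48344685462192766 left to pull 0.0028041739605325078
```

apply_moves --plan "0.01 -0.03 0 0.0003 0.0003 0;0 -0.03 0 0.0002 0 0;0 0 0 0 0 0;0 0 0 0 0 0;0 0 0 0 0 0;0 0 0 0 0 0"

```text
time_s: 13.93
position: [0.4806, -0.0634, 0.0657]
tcp_rot: [[-0.031, 1.0, 0.001], [1.0, 0.031, -0.002], [-0.002, 0.001, -1.0]]
force: [13.4, 1.2, 11.8]
opening: 0.271
grasp_force: 30.2
```

```bash
python3 - <<'E'
from h import *
go([.484,-.062,.0655],91.9)
for n in('wrist','side','top'):cv2.imwrite(f'pics/{n}9.png',capture(n)[:,:,::-1])
meas('pics/wrist9.png')
im,sd,tp=[cv2.imread(f'pics/{n}9.png') for n in('wrist','side','top')]
a=cv2.resize(im[200:350,245:395],(400,400),interpolation=cv2.INTER_CUBIC);b=cv2.resize(sd[195:265,350:420],(400,400),interpolation=cv2.INTER_CUBIC)
cv2.imwrite('pics/c9.png',np.hstack([a,b]))
E
```

```text
turn units (rotvec) [ 0.0001  0.0003 -0.0003]
t 13.9333 yaw 91.78 pos [ 0.4806 -0.0634  0.0657] shift after turn [0.026 0.069 0.003] F [13.4  1.2 11.8] op 0.2705897750079057 30.245920083252713
[[270.5    360.5      0.4514   0.5016]
 [270.5    359.5      0.4514   0.5011]
 [270.5    359.5      0.4513   0.5012]
 [270.5    359.5      0.4513   0.5012]
 [270.5    359.5      0.4512   0.5012]
 [270.5    359.5      0.4512   0.5013]]
line 0.48052758420804054 eye 0.4762411136631805 left to pull -0.004286470544860033
```

View pics/c9.png

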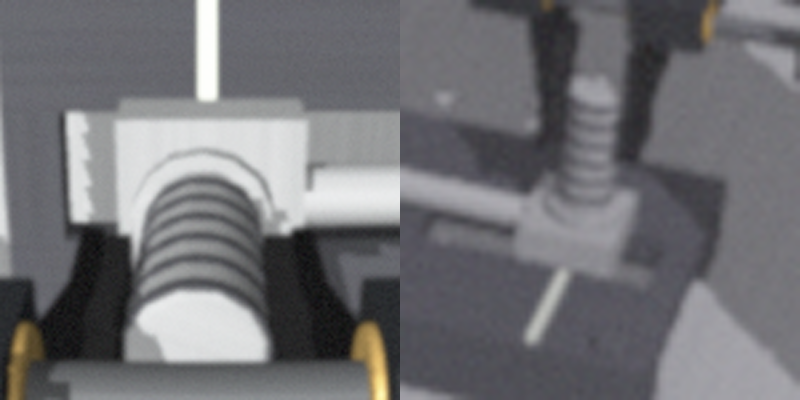

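Wrist panel: the block spans 117–307 and the line is at 207. Using the true left edge (column 287.5), the eye is about 0.6 mm short of the line. In the side panel the line meets the middle of the block's near face at (566,270). I'll nudge slightly, then check that it's steady.

apply_moves --plan "0 -0.012 0 0 0.0001 0;0 0 0 0 0 0;0 0 0 0 0 0;0 0 0 0 0 0;0 0 0 0 0 0;0 0 0 0 0 0;0 0 0 0 0 0;0 0 0 0 0 0"

```text
time_s: 14.75
position: [0.4803, -0.0634, 0.0657]
tcp_rot: [[-0.031, 1.0, 0.001], [1.0, 0.031, -0.001], [-0.001, 0.001, -1.0]]
force: [13.9, 2.5, 11.4]
opening: 0.268
grasp_force: 30.3
```

```bash
sed -i 's/a=270+np.argmax(d\[270:310\])/a=280+np.argmax(d[280:310])/' h.py; python3 - <<'E'
from h import *
cv2.imwrite('pics/wrist10.png',capture('wrist')[:,:,::-1]);meas('pics/wrist10.png');go([.48,-.063,.0657],91.9)
E
```

```text
[[287.5    360.5      0.4606   0.5013]
 [287.5    359.5      0.4606   0.5008]
 [287.5    359.5      0.4606   0.5008]
 [287.5    359.5      0.4605   0.5009]
 [287.5    359.5      0.4605   0.5009]
 [288.5    359.5      0.461    0.5009]]
line 0.4805167620149009 eye 0.4806920391716416 left to pull 0.0001752771567407052
turn units (rotvec) [ 0.0002  0.0002 -0.0004]
t 14.8 yaw 91.77 pos [ 0.4802 -0.0634  0.0657] shift after turn [ 0.009 -0.004 -0.   ] F [12.6  1.7 11.5] op 0.2701001220621759 30.253874781774357
```

The eye is within about 0.2 mm of the line and steady, and the collar is still pressed down. I'm handing in.

```bash
python3 -c "
from rig import bot
print(bot.hand_in())"
```

```text
the job is handed in; nothing more can be done
None
```

The draw pin is seated in the eye with its collar down, and the draw-bar is held with the eye about 0.2 mm from the chalk line by the wrist camera. I handed the job in at about 15 s with the pin still gripped; no verdict came back.

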